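# Fetch the caster from the back of the stock bin

## Task

The caster at the back of the open stock bin is wanted for an order. Stand the can, the jar and the carton that are in front of it on the rubber mat, take the caster out and stand it wheel-up in the middle of the empty compartment of the order tray, and only then put the other three back in the bin, upright and each on the spot where it stood. Set everything down rather than dropping it, and do not disturb the box that is already in the tray.

Things in the scene. Friction and masses are not known exactly. Their poses are not given: they have to be found in the camera images.
- caster: Fixed caster standing wheel-up, 0.55 kg, rearmost in the bin. Steel plate 64 (x) x 95 (y) x 4 mm, fork 48 wide ending 90 high, black wheel 100 dia, 36 thick, axle along x, 78 high; total 128. Origin: centre of underside, z up; x within 3 deg of the bin's. Grip across the wheel's flats (along x) 110 above the underside; a finger fits before it only once the thing in front is gone. Too wide in y.
- can: Aluminium spray can with a pale label band and a black cap, upright, 0.22 kg: straight body 49 mm in diameter up to 108 mm, cap 37 mm in diameter, total height 130 mm. Origin: centre of its underside, z up. Grip about 90 mm above the underside.
- jar: Straight clear plastic jar of black clips with a white lid, upright, 0.16 kg: 49 mm in diameter (lid too), 115 mm high. Origin: centre of its underside, z up. Grip about 90 mm above the underside.
- carton: Small upright cardboard carton, 0.2 kg: 50 (x) by 62 (y) by 120 mm high, its x within 3 degrees of the bin's x at the start. Origin: centre of its underside, z up. Grip across its 62 mm (along y), about 90 mm above the underside.
- bin: Grey stock bin, fixed: 300 (x) x 168 (y) mm, walls and floor 4, sides and back 102 high, front (-x, white label) 51 high. Origin: centre of underside; x from front to back. Can, jar, carton stand in any order in a row before the caster, centres at x = 12, -48, -108 (caster 78), |y| up to 8: about 10 mm apart, 40 clear at each side, so grip across the bin's y. Floor 4 above the origin.
- mat: Black ribbed rubber mat, 240 (x) by 200 (y) by 3 mm, fixed to the bench, empty: the side area. Origin: centre of its underside, z up; things stand on it 3 mm above the origin.
- tray: Light grey order tray, fixed: 240 (x) by 160 (y) mm, 60 mm high, walls and floor 4 mm thick, one cross wall at x = 0 making two compartments of 114 (x) by 152 (y) mm inside. Origin: centre of its underside, z up. A box stands in the compartment at -x; the one at +x is empty.
- tray_free (a point): Middle of the floor of the tray's empty compartment: 59 mm from the tray's origin along its +x, on the upper face of the floor (4 mm above the origin); axes as the tray's.
- picked_box: Cardboard box already in the tray, to be left alone: 75 (x) by 95 (y) by 65 mm high. Origin: centre of its underside, z up.
Mind the look-alikes: they are no part of the job. Leave any blue or pink look-alike of the carton alone.

How it is judged (in metres and radians):
On the way, in this order (a step that is already met when the one before it is completed fails the run):
1. can, jar and carton all stand on the mat while the caster still stands in the bin (x of can in the frame of mat between -0.105 and 0.105 m and y of can in the frame of mat between -0.085 and 0.085 m and z of each of can, jar, carton in the frame of mat below 0.01 m and angle between each of can, jar, carton's own z axis and vertical below 0.15 rad and linear speed of each of can, jar, carton below 0.05 m/s and x of jar in the frame of mat between -0.105 and 0.105 m and y of jar in the frame of mat between -0.085 and 0.085 m and x of carton in the frame of mat between -0.105 and 0.105 m and y of carton in the frame of mat between -0.085 and 0.085 m and distance of caster from where it was at the start of the episode below 0.02 m), for 0.2 s.
2. the caster stands in the empty compartment, released, with the other three still on the mat (horizontal distance between caster and tray_free below 0.015 m and z of caster in the frame of tray_free below 0.006 m and angle between each of caster, can, jar, carton's own z axis and vertical below 0.15 rad and linear speed of caster below 0.02 m/s and x of can in the frame of mat between -0.105 and 0.105 m and y of can in the frame of mat between -0.085 and 0.085 m and z of each of can, jar, carton in the frame of mat below 0.01 m and linear speed of each of can, jar, carton below 0.05 m/s and x of jar in the frame of mat between -0.105 and 0.105 m and y of jar in the frame of mat between -0.085 and 0.085 m and x of carton in the frame of mat between -0.105 and 0.105 m and y of carton in the frame of mat between -0.085 and 0.085 m and contact force between the fingers and caster below 0.1 N), for 0.2 s.
At the end, for the whole second after the job is handed in: Caster upright on the tray floor within 15 mm of the middle of the empty compartment; can, jar and carton upright in the bin, each within 15 mm of where it stood at the start; upright means within 0.15 rad; all four released and at rest (horizontal distance between caster and tray_free below 0.015 m and z of caster in the frame of tray_free below 0.006 m and angle between each of caster, can, jar, carton's own z axis and vertical below 0.15 rad and linear speed of each of caster, can, jar, carton below 0.02 m/s and distance of each of can, jar, carton from where it was at the start of the episode below 0.015 m); the robot touches nothing.
It fails at once if the can is let fall (faster than 0.6 m/s with no finger touching it, a fall of about 20 mm) (linear speed of can above 0.6 m/s and contact force between the fingers and can below 0.05 N).
It fails at once if the jar is let fall (faster than 0.6 m/s with no finger touching it, a fall of about 20 mm) (linear speed of jar above 0.6 m/s and contact force between the fingers and jar below 0.05 N).
It fails at once if the carton is let fall (faster than 0.6 m/s with no finger touching it, a fall of about 20 mm) (linear speed of carton above 0.6 m/s and contact force between the fingers and carton below 0.05 N).
It fails at once if the caster is let fall (faster than 0.6 m/s with no finger touching it, a fall of about 20 mm) (linear speed of caster above 0.6 m/s and contact force between the fingers and caster below 0.05 N).
It fails at once if the box in the tray is disturbed (moved 20 mm from its place or tipped) (distance of picked_box from where it was at the start of the episode above 0.02 m or angle between picked_box's own z axis and vertical above 0.3 rad).
It also fails if it takes over 141 s, if anything falls off the work surface, if the arm or the gripper's body presses on something with over 40 N, if the wrist force passes 120 N, or if a joint passes its speed limit or range.

## Robot

A 6-joint arm with a two-finger parallel gripper is mounted at the origin on the work surface. World frame = base frame: x ahead of the robot, y to its left, z up, the work surface at z = 0. Lengths are in m, angles in degrees, forces in N, time in s.
With the tool pointing down it reaches from about 0.275 to 0.725 m from the base axis. Payload 15.9 kg.
Tool frame: the origin (TCP) lies at the very end of the fingers, on their centre line; the grasp point (between the pads) lies env.grip_point_offset behind it (env.grip_point_offset is the distance from the TCP to the grasp point, in m); z points along the fingers, y is the line along which they close (so a half turn about z gives the same grasp; the last joint's range is limited). The gripper opens to 85 mm and grips with 20 to 120 N. Pads are 22 mm wide; open, the fingers measure 114 mm over their backs; the gripper's body (76 mm by 85 mm) begins 54 mm behind the grasp point. The pads swing forward as they close: fully open they stand 13 mm farther back than shut.
Start: joints at [70.187, 12.198, -1.971, 75.831, 0, 90], TCP at [0.169, 0.47, 0.231] pointing down, gripper open.
Joint ranges: [-170.91, 170.91], [-42.67, 98.43], [-65.05, 77.54], [-120.47, 116.71], [-90, 82.35], [-180, 180]. Speed limits (degrees/s): [108.29, 108.29, 136.94, 147.25, 180, 180].

## Interface

Orientations are given as a 3x3 rotation matrix whose columns are the frame's x, y, z axes.
In Python, from plant import env, effector, observe, eyes gives the robot as it stands. The module is installed in compiled form; this text tells all that it offers. Calls block until the motion is done:
- env.move_to(position, orientation): joint-space move of the TCP to a pose.
- env.move_straight(position, rotation=None, rate=0.15): straight line of the TCP; rotation=None keeps the orientation; rate is the mean speed in m/s.
- env.movej(angles): joint-space move.
- effector.ungrasp() and effector.grab(strength=None): open the fingers fully, or close them until they stop; strength is the grip in N (None keeps the last).
- env.hold(seconds).
- env.ik(position, orientation): joint angles nearest the present ones, or None.
- observe(): the state.
- eyes.camera(name): name is "side" or "top" or "wrist"; returns a dict with "image" (400x640x3 uint8, red, green, blue), "camera_matrix" (3x3 intrinsics, pixels), "xyz" and "orientation" of the camera in the world. Camera axes: x right, y up, looking along -z (the intrinsics and any distortion apply to the point x, -y, -z); pixel columns grow to the right and rows downward; lengths in m; the calibration is good to about 2 mm. A picture is of the moment at which its call begins. There is no depth.
A pose or a line that the arm cannot do raises env.IKError and nothing moves.
- env.finish_job(): hands the job in; it is judged then, once.
Trained networks look in a picture, given as the dict that the camera call returned (one of the last four; its "shot" number tells which), for a name from the list of things; names that differ only in an ending like _2 or _b are one class to them, and where a whole thing is asked for, a point or a joint stands for the part that bears it (a point fixed in the world has none). Each returns a list of dicts, best first, with "p" (0 to 1); they miss things now and then, are a little off and sometimes report something else, mostly with a low value. They report only what shows in the picture. A call takes as long as a camera call. They do not tell look-alikes from the thing itself.
- eyes.boxes_of(thing, picture): "position" ([x, y, z] in m, in world coordinates, good to about 4 mm: the middle of the surface that is visible of it).
- eyes.outline_of(thing, picture): "region" (400x640 bool, what is visible of it).
The state is a dict: "t": time; "joint_pos": joint angles; "dq": joint speeds; "effort": joint torques, N m; "position": TCP position; "ee_rot": TCP orientation; "ft_force": force on the tool from outside, world axes, zero at the start; "wrist_torque": the same for the moment, N m; "grip_width": finger opening in m; "gripper_force": force on a finger pad.
Only numpy, scipy, OpenCV 4.12 (cv2) and the standard library are available. Lean on these libraries where they do the work, as an engineer would, in place of code of your own. Each camera call takes 0.05 s, during which the arm holds its last target. There are 200 camera calls.

## Working session

There is one attempt and no reset: what is moved stays moved. The work goes in short steps, each a Python script; the robot and the scene stay as the last script left them, time stands still between calls to the robot, and variables do not carry over. Pictures are saved under pics/ and viewed, at most 14 in all, crops included, and the job is handed in when it is done.

```bash
mkdir -p pics; cat > h.py <<'E'
import numpy as np, cv2
from plant import env, effector, observe, eyes
def save(p,n): cv2.imwrite('pics/'+n,cv2.cvtColor(p['image'],cv2.COLOR_RGB2BGR))
def ray(p,uv):
    K=np.array(p['camera_matrix']);d=np.linalg.inv(K)@[uv[0],uv[1],1.]
    return np.array(p['xyz']),np.array(p['orientation'])@[d[0],-d[1],-d[2]]
def at_z(p,uv,z):
    o,d=ray(p,uv); return o+d*(z-o[2])/d[2]
def proj(p,X):
    c=np.array(p['orientation']).T@(np.array(X)-p['xyz']); q=np.array(p['camera_matrix'])@[c[0],-c[1],-c[2]]; return q[:2]/q[2]
E
python3 - <<'E'
from h import *
print(env.grip_point_offset, observe()['t'])
for n in('top','side'):
    p=eyes.camera(n); save(p,n+'.png'); print(n,[k for k in p],np.round(p['xyz'],3),np.round(p['orientation'],3).tolist(),np.round(p['camera_matrix'],1).tolist())
    for t in('caster','can','jar','carton','bin','mat','tray','picked_box'):
        for b in eyes.boxes_of(t,p): print(t,np.round(b['position'],3),round(b['p'],2),np.round(proj(p,b['position'])))
print(observe()['t'])
E
```

```text
0.0187 0.0
top ['image', 'camera_matrix', 'xyz', 'orientation', 'shot'] [ 0.285 -0.023  1.064] [[0.001, 0.982, -0.188], [-1.0, -0.005, -0.029], [-0.03, 0.188, 0.982]] [[442.6, 0.0, 322.2], [0.0, 442.6, 200.3], [0.0, 0.0, 1.0]]
caster [0.617 0.018 0.109] 0.73 [317. 136.]
can [0.556 0.007 0.119] 0.96 [321. 161.]
jar [ 0.448 -0.014  0.122] 0.63 [331. 209.]
carton [ 0.307 -0.144  0.121] 0.92 [393. 275.]
carton [ 0.499 -0.008  0.122] 0.89 [328. 185.]
carton [0.268 0.245 0.119] 0.88 [208. 293.]
carton [ 0.286 -0.319  0.12 ] 0.56 [478. 285.]
bin [ 0.552 -0.017  0.002] 0.65 [333. 175.]
mat [0.491 0.319 0.006] 0.57 [196. 200.]
tray [ 0.534 -0.316 -0.002] 0.75 [455. 182.]
picked_box [ 0.433 -0.272  0.064] 0.97 [445. 219.]
picked_box [ 0.534 -0.317  0.002] 0.51 [455. 182.]
side ['image', 'camera_matrix', 'xyz', 'orientation', 'shot'] [ 0.28  -0.77   0.754] [[0.973, 0.162, -0.166], [-0.231, 0.648, -0.726], [-0.01, 0.744, 0.668]] [[480.3, 0.0, 326.5], [0.0, 480.3, 192.5], [0.0, 0.0, 1.0]]
caster [ 0.436 -0.297  0.069] 0.73 [355. 296.]
can [ 0.56  -0.012  0.105] 0.69 [375. 168.]
jar [ 0.442 -0.033  0.08 ] 0.69 [324. 192.]
carton [ 0.303 -0.168  0.084] 0.9 [267. 249.]
carton [ 0.291 -0.346  0.095] 0.69 [275. 330.]
carton [0.273 0.24  0.077] 0.68 [232. 132.]
carton [ 0.501 -0.034  0.1  ] 0.61 [351. 180.]
bin [ 0.552 -0.065  0.059] 0.92 [378. 200.]
mat [0.492 0.31  0.002] 0.87 [314. 129.]
tray [ 0.534 -0.306  0.021] 0.6 [408. 306.]
picked_box [ 0.434 -0.298  0.068] 0.82 [355. 297.]
picked_box [ 0.498 -0.034  0.099] 0.33 [350. 181.]
0.9
```

View pics/top.png

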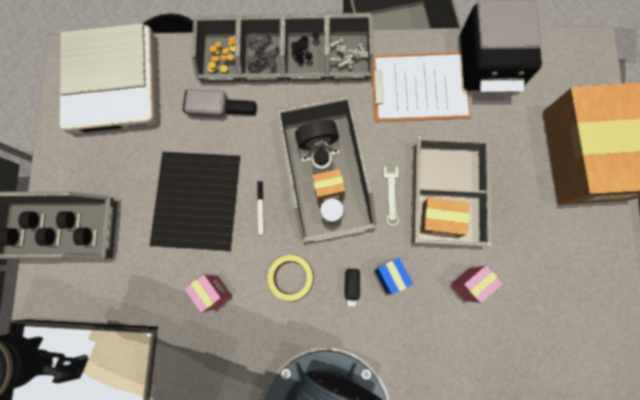

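View pics/side.png

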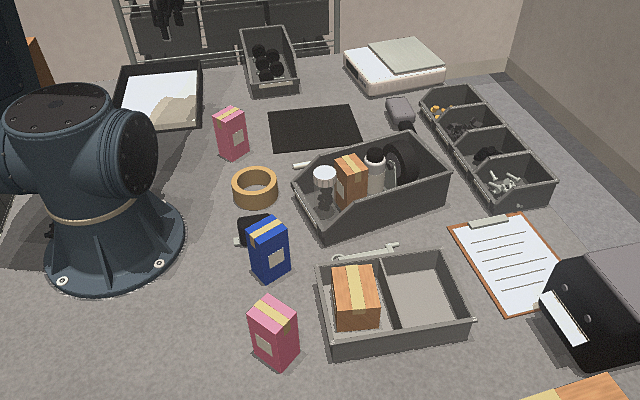

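The top view shows, inside the bin: caster wheel (317,135), can (321,157), tan carton (328,184) and jar (331,210). The carton candidates are tan (328,184), blue (393,275) and pink (208,293), (478,285). The tan one stands in the bin row, so it fits. I'll confirm it in an enlarged crop and use the same crop to measure the corners.

```bash
python3 - <<'E'
from h import *
p=eyes.camera('top'); im=cv2.cvtColor(p['image'],cv2.COLOR_RGB2BGR)[90:260,270:500]
cv2.imwrite('pics/crop.png',cv2.resize(im,None,fx=3.4,fy=3.4,interpolation=cv2.INTER_CUBIC))
for t,z,nm in(('mat',.003,0),('tray',.06,0),('bin',0,0)):
    r=max(eyes.outline_of(t,p),key=lambda q:q['p'])['region'].astype(np.uint8)
    c=max(cv2.findContours(r,0,2)[0],key=cv2.contourArea)
    c=cv2.convexHull(c); q=cv2.approxPolyN(c,4).reshape(-1,2)
    print(t,q.tolist(),[np.round(at_z(p,x,z)[:2],3).tolist() for x in q])
for t,h in(('can',.134),('jar',.119),('carton',.124)):
  for o in eyes.outline_of(t,p):
    ys,xs=np.nonzero(o['region']); print(t,round(o['p'],2),xs.min(),xs.max(),ys.min(),ys.max(),np.round(at_z(p,(xs.mean(),ys.mean()),h),3))
E
```

```text
mat [[241, 154], [231, 252], [149, 246], [161, 150]] [[0.608, 0.212], [0.364, 0.227], [0.378, 0.428], [0.62, 0.415]]
tray [[490, 137], [492, 249], [413, 242], [413, 137]] [[0.627, -0.388], [0.365, -0.374], [0.381, -0.199], [0.629, -0.208]]
bin [[381, 229], [300, 244], [275, 109], [350, 94]] [[0.418, -0.133], [0.383, 0.062], [0.728, 0.129], [0.766, -0.063]]
can 0.79 311 332 149 173 [0.551 0.006 0.134]
jar 0.76 321 343 199 227 [ 0.44  -0.017  0.119]
carton 0.97 313 344 170 205 [ 0.497 -0.01   0.124]
carton 0.78 186 231 274 312 [0.27  0.243 0.124]
carton 0.59 376 412 258 294 [ 0.303 -0.144  0.124]
carton 0.58 452 502 266 302 [ 0.288 -0.315  0.124]
carton 0.24 413 491 137 246 [ 0.498 -0.281  0.124]
```

View pics/crop.png

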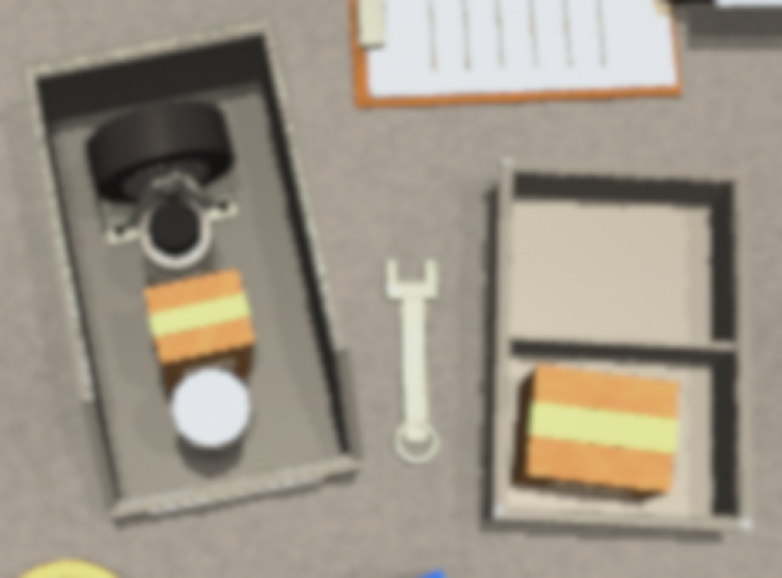

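The crop confirms the tan carton in the bin row, at crop (200,315), between the jar (211,408) and the can cap (175,224). Next I'll compute positions from the rim corners and tops.

```bash
python3 - <<'E'
from h import *
p=eyes.camera('top')
f=lambda x,y,z: at_z(p,(x/3.4+270-.35,y/3.4+90-.35),z)[:2]
def rigid(M,W):
    M=np.array(M);W=np.array(W);m=M.mean(0);w=W.mean(0);A=M-m;B=W-w
    th=np.arctan2((A[:,0]*B[:,1]-A[:,1]*B[:,0]).sum(),(A*B).sum());c,s=np.cos(th),np.sin(th);R=np.array([[c,-s],[s,c]])
    t=w-R@m;print(np.round(np.degrees(th),2),np.round(t,4),'res',np.round(W-(M@R.T+t),4).tolist());return R,t
R,t=rigid([[.15,.084],[.15,-.084],[-.15,.084],[-.15,-.084]],[f(38,72,.102),f(265,32,.102),f(118,515,.051),f(352,462,.051)])
inb=lambda w:np.round((w-t)@R,4)
car=[f(147,288,.124),f(239,270,.124),f(255,338,.124),f(162,360,.124)]
for n,w in(('jar',f(211,408,.119)),('can',f(175,224,.134)),('carton',np.mean(car,0))): print(n,np.round(w,4),inb(w))
print('carton yaw'); rigid([[.025,.031],[.025,-.031],[-.025,-.031],[-.025,.031]],car)
print('tray');Rt,tt=rigid([[.12,.08],[.12,-.08],[-.12,-.08],[-.12,.08]],[f(507,165,.06),f(740,182,.06),f(745,522,.06),f(492,517,.06)])
print('free',tt+Rt@[.059,0])
print('mat');rigid([[.12,-.1],[-.12,-.1],[-.12,.1],[.12,.1]],[at_z(p,x,.003)[:2] for x in((240,155),(231,249.5),(151,246),(163,152.5))])
# look straight down over row
a=np.radians(10); yaw=np.arctan2(R[1,0],R[0,0])
Y=np.array([-np.sin(yaw),np.cos(yaw),0]);Z=np.array([0,0,-1.]);X=np.cross(Y,Z)
for s in(1,-1):
    RR=np.column_stack([s*X,s*Y,Z]); q=env.ik([.49,0,.25],RR); print(s,None if q is None else np.round(q,1))
E
```

```text
10.86 [ 0.5484 -0.0038] res [[0.001, -0.006], [-0.0036, 0.0047], [-0.0006, -0.0028], [0.0032, 0.0041]]
jar [ 0.446  -0.0159] [-0.1028  0.0074]
can [0.5634 0.0067] [0.0167 0.0075]
carton [ 0.5064 -0.0096] [-0.0423  0.0023]
carton yaw
12.11 [ 0.5064 -0.0096] res [[-0.0006, -0.001], [-0.0021, 0.0004], [0.0019, 0.0009], [0.0009, -0.0003]]
tray
-3.64 [ 0.4997 -0.2926] res [[0.0016, -0.0009], [-0.002, -0.0002], [0.0034, -0.0025], [-0.003, 0.0036]]
free [ 0.55854296 -0.29635732]
mat
-2.91 [0.4918 0.3186] res [[-0.001, 0.0016], [0.0027, 0.0027], [0.0013, -0.0017], [-0.003, -0.0026]]
1 [  0.   10.9  -0.9  78.2   0.  -10.9]
-1 [  0.   10.9  -0.9  78.2   0.  169.1]
```

The row positions match the spec: bin x is −103, −42 and 17 mm, a uniform 5 mm offset. Now one close look with the wrist camera.

```bash
cat >> h.py <<'E'
def rot(deg):
    a=np.radians(deg); return np.array([[np.cos(a),np.sin(a),0],[np.sin(a),-np.cos(a),0],[0,0,-1.]])@np.diag([-1,-1,1]) if 0 else np.column_stack([np.cross([-np.sin(a),np.cos(a),0],[0,0,-1.]),[-np.sin(a),np.cos(a),0],[0,0,-1.]])
E
python3 - <<'E'
from h import *
env.move_to([.47,-.01,.33],rot(11)); env.hold(.3)
p=eyes.camera('wrist'); save(p,'w1.png'); np.save('w1.npy',dict(p),allow_pickle=True)
print(np.round(p['xyz'],3),np.round(p['orientation'],2).tolist(),observe()['t'])
for n,X in dict(jar=(.441,-.017,.119),carton=(.501,-.010,.124),can=(.558,.006,.134),caster=(.629,.011,.132)).items(): print(n,np.round(proj(p,X)))
for t in('caster','can','jar','carton'):
    for b in eyes.boxes_of(t,p): print(t,np.round(b['position'],3),round(b['p'],2),np.round(proj(p,b['position'])))
E
```

```text
[ 0.393 -0.026  0.472] [[-0.19, -0.93, -0.3], [0.98, -0.18, -0.06], [0.0, -0.31, 0.95]] 3.7167
jar [320. 146.]
carton [316. 199.]
can [320. 249.]
caster [313. 300.]
caster [0.616 0.018 0.106] 0.64 [321. 281.]
can [0.554 0.009 0.123] 0.8 [323. 242.]
jar [ 0.445 -0.016  0.121] 0.59 [320. 150.]
carton [0.278 0.25  0.104] 0.96 [599.  39.]
carton [ 0.333 -0.134  0.096] 0.95 [231.  20.]
carton [ 0.499 -0.011  0.124] 0.74 [316. 197.]
```

View pics/w1.png

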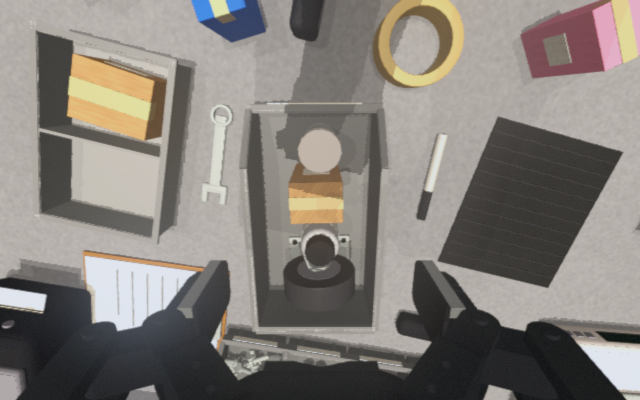

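The wrist view shows the jar lid at (319,151), the carton top at (316,203), the can cap at (320,249) and the caster wheel at (320,282). The mat corners are (500,117), (622,152), (549,287) and (438,262).

```bash
python3 - <<'E'
from h import *
p=np.load('w1.npy',allow_pickle=True).item()
for n,u,z in(('jar',(319.5,151),.119),('carton',(316.5,203),.124),('can',(320.5,249),.134),('caster wheel top',(320,280),.132),
 ('m1',(500,117),.003),('m2',(622,152),.003),('m3',(549,287),.003),('m4',(438,262),.003),('binBR',(253,331),.102),('binBL',(377,329),.102)): print(n,np.round(at_z(p,u,z),4))
c=np.mean([at_z(p,u,.003) for u in((500,117),(622,152),(549,287),(438,262))],0);print('mat',c)
g=cv2.cvtColor(p['image'],cv2.COLOR_RGB2GRAY)
E
```

```text
jar [ 0.4469 -0.0163  0.119 ]
carton [ 0.5057 -0.0085  0.124 ]
can [0.5575 0.0063 0.134 ]
caster wheel top [0.5997 0.0139 0.132 ]
m1 [0.3674 0.2311 0.003 ]
m2 [0.3805 0.4266 0.003 ]
m3 [0.6171 0.4142 0.003 ]
m4 [0.6074 0.2142 0.003 ]
binBR [ 0.7167 -0.0599  0.102 ]
binBL [0.68   0.1112 0.102 ]
mat [0.49310926 0.3215088  0.003     ]
```

```bash
cat >> h.py <<'E'
BY=11.; MY=-2.9; H=.22
BIN=dict(jar=(.446,-.016),carton=(.505,-.009),can=(.5595,.0065)); ZB=.0755
MAT=dict(jar=(.4226,.3236),carton=(.4925,.32),can=(.562,.3165)); ZM=.0745
def st(m=''):
    s=observe(); print(m,'t',round(s['t'],1),'w',round(s['grip_width'],4),'F',np.round(s['gripper_force'],1),'ft',np.round(s['ft_force'],1),'pos',np.round(s['position'],4)); return s
def pick(xy,yaw,z,N,w):
    env.move_to([*xy,H],rot(yaw)); env.move_straight([*xy,z],rate=.12); st('down')
    effector.grab(N); s=st('grab'); 
    assert abs(s['grip_width']-w)<.004, 'grip width'
    env.move_straight([*xy,H],rate=.12); st('up')
def place(xy,yaw,z):
    env.move_to([*xy,H],rot(yaw)); env.move_straight([*xy,z+.02],rate=.12); env.move_straight([*xy,z],rate=.04); st('set'); effector.ungrasp(); env.hold(.1)
    env.move_straight([*xy,H],rate=.15); st('away')
E
python3 - <<'E'
from h import *
pick(BIN['jar'],BY,ZB,40,.049); place(MAT['jar'],MY,ZM+.0005)
p=eyes.camera('wrist'); save(p,'w2.png')
for b in eyes.boxes_of('jar',p): print(np.round(b['position'],3),b['p'])
E
```

```text
down t 5.8 w 0.0853 F 0.0 ft [ 0.3 -0.3  0.1] pos [ 0.4465 -0.016   0.0761]
grab t 6.2 w 0.0478 F 40.7 ft [-1.9 -0.3  6.8] pos [ 0.4462 -0.016   0.0759]
up t 7.6 w 0.0481 F 41.4 ft [ 0.7  0.2 -0.9] pos [ 0.4457 -0.016   0.2194]
set t 10.7 w 0.048 F 41.9 ft [-3.9 -1.9  7.1] pos [0.4225 0.3234 0.075 ]
away t 12.4 w 0.0856 F 0.0 ft [ 0.5 -0.2 -0.7] pos [0.4223 0.3234 0.2192]
[0.416 0.324 0.118] 0.97
```

View pics/w2.png

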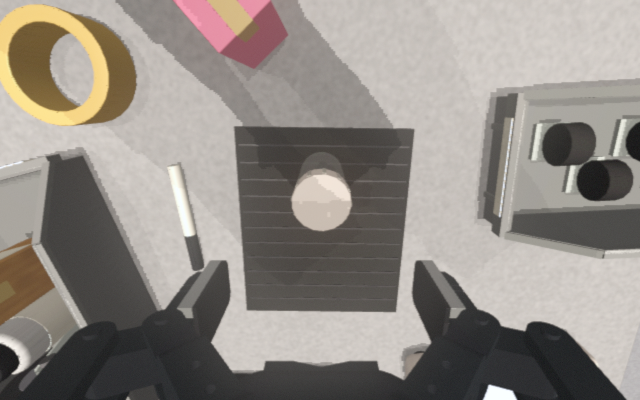

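The jar stands upright on the mat at (321,200). Next are the carton and the can.

```bash
python3 - <<'E'
from h import *
pick(BIN['carton'],BY,ZB,40,.062); place(MAT['carton'],MY,ZM+.0005)
pick(BIN['can'],BY,ZB,40,.049); place(MAT['can'],MY,ZM+.0005)
env.move_to([.53,-.005,.27],rot(11)); env.hold(.2)
p=eyes.camera('wrist'); save(p,'w3.png'); np.save('w3.npy',dict(p),allow_pickle=True)
for b in eyes.boxes_of('caster',p): print(np.round(b['position'],3),b['p'],proj(p,b['position']))
p=eyes.camera('top'); save(p,'t3.png'); np.save('t3.npy',dict(p),allow_pickle=True)
for t in('caster','can','jar','carton'):
  for b in eyes.boxes_of(t,p): print(t,np.round(b['position'],3),round(b['p'],2))
E
```

```text
down t 15.1 w 0.0852 F 0.0 ft [-0.5  0.9  0.9] pos [ 0.5054 -0.009   0.0761]
grab t 15.5 w 0.0618 F 43.3 ft [-2.1  1.4  6.4] pos [ 0.5054 -0.009   0.0762]
up t 16.8 w 0.0621 F 43.7 ft [-0.5 -0.  -2.2] pos [ 0.5047 -0.009   0.2194]
set t 19.9 w 0.0616 F 42.9 ft [-1.6 -2.2  7.1] pos [0.4925 0.32   0.0751]
away t 21.5 w 0.0854 F 0.0 ft [-0.5 -0.2 -0.6] pos [0.4922 0.3198 0.2191]
down t 24.1 w 0.0853 F 0.0 ft [ 0.7  0.3 -0.1] pos [0.5599 0.0066 0.0761]
grab t 24.5 w 0.0483 F 40.9 ft [-0.9 -1.6  5.1] pos [0.5598 0.0065 0.076 ]
up t 25.9 w 0.0478 F 41.5 ft [ 0.6 -0.4 -2.1] pos [0.5592 0.0065 0.2193]
set t 28.9 w 0.0479 F 42.1 ft [-2.1 -2.8  3. ] pos [0.5618 0.3161 0.0748]
away t 30.6 w 0.0855 F 0.0 ft [-0.5  0.8  0.4] pos [0.5617 0.3163 0.2191]
[0.614 0.019 0.103] 0.85 [327.35433198 259.26378789]
can [0.555 0.302 0.113] 0.72
jar [0.421 0.313 0.122] 0.59
jar [ 0.532 -0.316  0.003] 0.37
carton [0.481 0.309 0.124] 0.9
carton [ 0.289 -0.32   0.12 ] 0.86
carton [0.274 0.265 0.118] 0.77
```

View pics/w3.png

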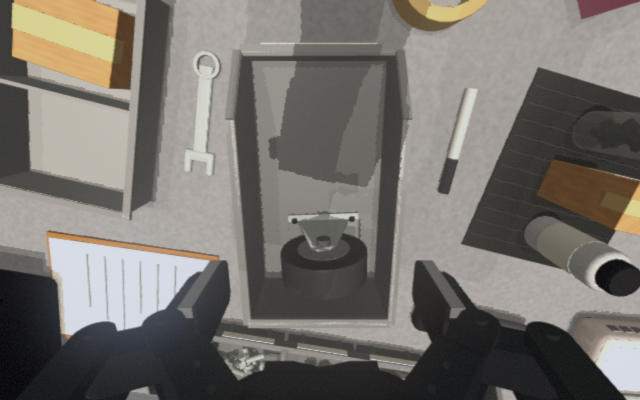

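View pics/t3.png

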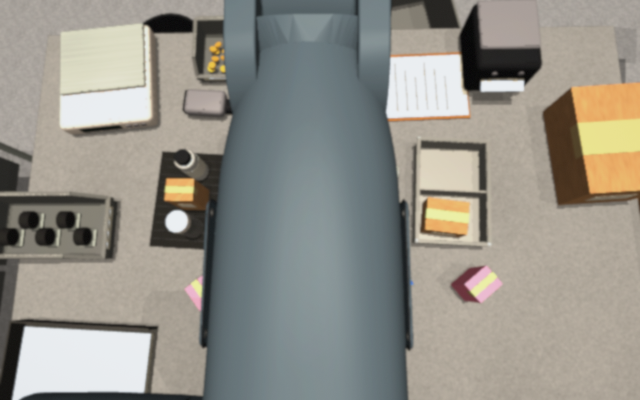

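The can, carton and jar all stand on the mat, and the caster is alone in the bin: plate edge (289–360,216), wheel spanning x 281–367. I'll overlay the caster model at the expected pose to check it.

```bash
python3 - <<'E'
from h import *
p=np.load('w3.npy',allow_pickle=True).item()
im=cv2.cvtColor(p['image'],cv2.COLOR_RGB2BGR)
print('plate front L/R',at_z(p,(289,214),.008),at_z(p,(360,214),.008))
im=cv2.resize(im[150:350,220:430],None,fx=3,fy=3)
a=np.radians(11);R=np.array([[np.cos(a),-np.sin(a)],[np.sin(a),np.cos(a)]])
c=np.array([.628,.012])
def dr(P,col):
    q=np.array([(proj(p,[*(c+R@v[:2]),v[2]+.004])-[220,150]+.5)*3 for v in P]); cv2.polylines(im,[np.int32(q)],True,col,1)
th=np.linspace(0,2*np.pi,60)
for x,col in((-.018,(0,0,255)),(.018,(0,255,0))): dr([(x,.05*np.cos(t),.078+.05*np.sin(t)) for t in th],col)
dr([(-.032,-.0475,.004),(.032,-.0475,.004),(.032,.0475,.004),(-.032,.0475,.004)],(255,0,0))
cv2.imwrite('pics/ov.png',im)
E
```

```text
plate front L/R [ 0.6063131 -0.033849   0.008    ] [0.58790114 0.06057506 0.008     ]
```

View pics/ov.png

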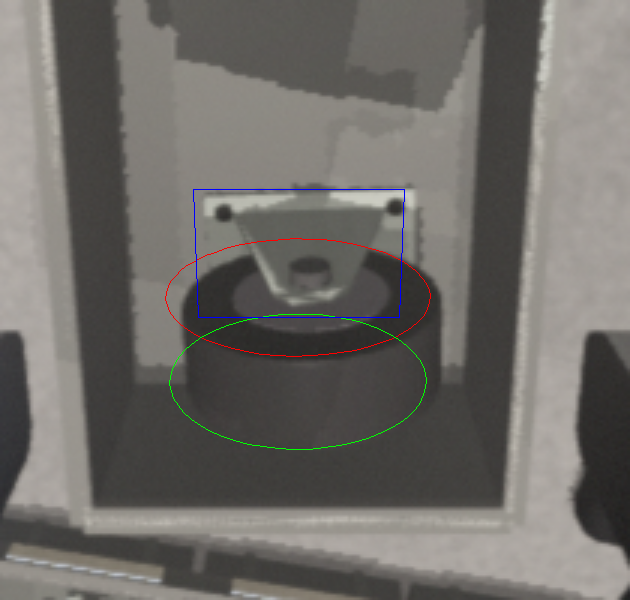

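The model needs a 4.5 mm shift along +y and about 1.5 mm along +x, with the yaw of 11° confirmed. That puts the caster at (0.629, 0.0165). I'll take one look at the tray before picking.

```bash
python3 - <<'E'
from h import *
env.move_to([.53,-.295,.3],rot(-3.6)); env.hold(.2)
p=eyes.camera('wrist'); np.save('w4.npy',dict(p),allow_pickle=True)
im=cv2.cvtColor(p['image'],cv2.COLOR_RGB2BGR)
a=np.radians(-3.64);R=np.array([[np.cos(a),-np.sin(a)],[np.sin(a),np.cos(a)]]);c=np.array([.4997,-.2926])
def dr(P,col): cv2.polylines(im,[np.int32([np.round(proj(p,[*(c+R@v[:2]),v[2]])) for v in P])],True,col,1)
dr([(.002,-.076,.004),(.116,-.076,.004),(.116,.076,.004),(.002,.076,.004)],(255,0,0))
dr([(-.12,-.08,.06),(.12,-.08,.06),(.12,.08,.06),(-.12,.08,.06)],(0,0,255))
cv2.imwrite('pics/ov4.png',im)
E
```

```text
(no output)
```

View pics/ov4.png

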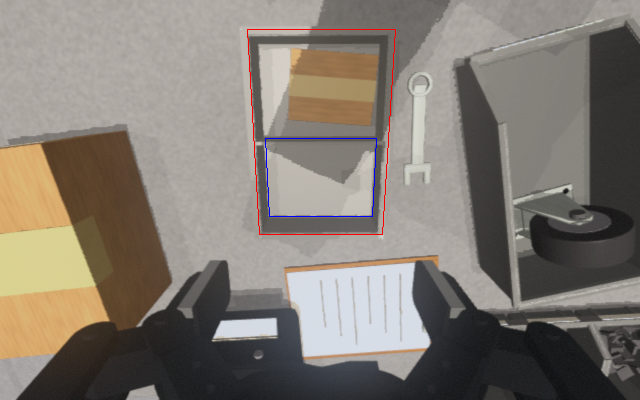

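The tray model overlays within about 2 px, so the free spot is (0.5585, −0.2964). Now the caster.

```bash
python3 - <<'E'
import h; h.H=.24
from h import *
pick((.629,.0165),-79,.097,70,.036); place((.5585,-.2964),-93.6,.0975)
env.move_to([.53,-.295,.3],rot(-3.6)); env.hold(.2)
p=eyes.camera('wrist'); np.save('w5.npy',dict(p),allow_pickle=True); 
im=cv2.cvtColor(p['image'],cv2.COLOR_RGB2BGR)
a=np.radians(-3.6);R=np.array([[np.cos(a),-np.sin(a)],[np.sin(a),np.cos(a)]]);c=np.array([.5585,-.2964])
def dr(P,col): cv2.polylines(im,[np.int32([np.round(proj(p,[*(c+R@v[:2]),v[2]])) for v in P])],True,col,1)
th=np.linspace(0,2*np.pi,60)
for x,col in((-.018,(0,0,255)),(.018,(0,255,0))): dr([(x,.05*np.cos(t),.082+.05*np.sin(t)) for t in th],col)
dr([(-.032,-.0475,.008),(.032,-.0475,.008),(.032,.0475,.008),(-.032,.0475,.008)],(255,0,0))
cv2.imwrite('pics/ov5.png',cv2.resize(im[20:270,200:440],None,fx=2.4,fy=2.4))
for b in eyes.boxes_of('caster',p): print(np.round(b['position'],3),b['p'])
E
```

```text
down t 36.7 w 0.0856 F 0.0 ft [0.6 0.7 0.5] pos [0.6294 0.0165 0.0977]
grab t 37.2 w 0.0355 F 69.7 ft [-0.5 -1.1  5.1] pos [0.6293 0.0165 0.0974]
up t 38.6 w 0.0353 F 69.5 ft [ 0.4  0.7 -4.9] pos [0.6287 0.0165 0.2392]
set t 41.6 w 0.0352 F 70.2 ft [-3.6  1.6  1.4] pos [ 0.5582 -0.2964  0.0974]
away t 43.4 w 0.0854 F 0.0 ft [ 0.5  0.6 -0. ] pos [ 0.5582 -0.2963  0.2391]
[ 0.542 -0.295  0.114] 0.91
```

View pics/ov5.png

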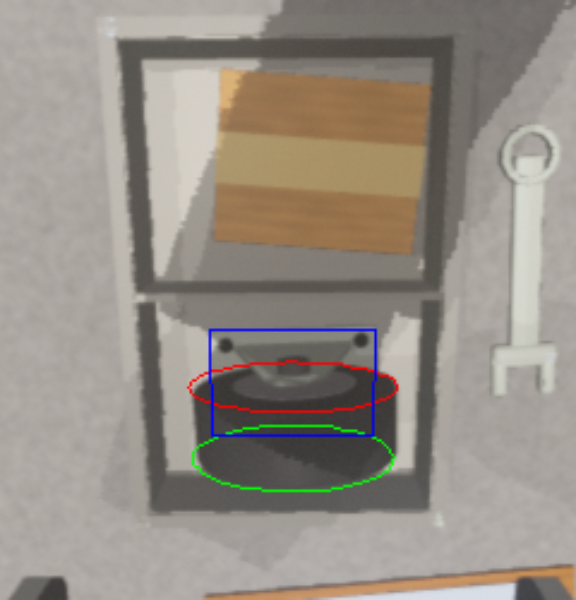

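The caster stands upright, centred within about 2 mm. Now I'll return the can, carton and jar to the exact TCP poses they were picked from, then compare from the same viewpoint as `w1`.

```bash
python3 - <<'E'
from h import *
for n,w in(('can',.049),('carton',.062),('jar',.049)):
    pick(MAT[n],MY,ZM,40,w); place(BIN[n],BY,ZB+.0005)
env.move_to([.47,-.01,.33],rot(11)); env.hold(.3)
p=eyes.camera('wrist'); q=np.load('w1.npy',allow_pickle=True).item()
cv2.imwrite('pics/cmp.png',cv2.cvtColor(np.vstack([cv2.resize(np.hstack([v['image'][90:340,230:400] for v in(q,p)]),None,fx=2.2,fy=2.2)]),cv2.COLOR_RGB2BGR))
for t in('can','jar','carton'):
    for b in eyes.boxes_of(t,p): print(t,np.round(b['position'],3),round(b['p'],2))
E
```

```text
down t 48.6 w 0.0856 F 0.0 ft [0.3 0.3 0.1] pos [0.5624 0.3167 0.0753]
grab t 49.1 w 0.048 F 41.1 ft [-0.9 -0.6  5.4] pos [0.5622 0.3166 0.075 ]
up t 50.5 w 0.0483 F 41.5 ft [-0.4 -0.5 -2.1] pos [0.5617 0.3164 0.2192]
set t 53.5 w 0.0485 F 42.0 ft [-2.3 -0.9  5.8] pos [0.5594 0.0065 0.076 ]
away t 55.1 w 0.0853 F 0.0 ft [-0.  -0.  -0.8] pos [0.5591 0.0065 0.2191]
down t 57.7 w 0.085 F 0.0 ft [0.6 0.3 0.5] pos [0.4929 0.3202 0.0752]
grab t 58.1 w 0.0618 F 43.1 ft [-0.8 -1.6  5.3] pos [0.4928 0.3201 0.0752]
up t 59.4 w 0.0618 F 43.7 ft [ 0.7 -0.2 -2.3] pos [0.4922 0.3198 0.2193]
set t 62.5 w 0.0616 F 43.4 ft [-3.6 -0.9  7.7] pos [ 0.5048 -0.0093  0.076 ]
away t 64.1 w 0.0858 F 0.0 ft [-0.2 -0.4 -1. ] pos [ 0.5046 -0.009   0.2192]
down t 66.7 w 0.0856 F 0.0 ft [-0.7 -0.4  0.2] pos [0.423  0.3239 0.0751]
grab t 67.2 w 0.0482 F 40.9 ft [-1.1 -0.8  5.3] pos [0.4228 0.3237 0.0749]
up t 68.5 w 0.0484 F 41.4 ft [-0.1  0.2 -2. ] pos [0.4223 0.3234 0.2193]
set t 71.7 w 0.0479 F 41.9 ft [-3.3 -0.6  7.3] pos [ 0.4459 -0.016   0.0759]
away t 73.3 w 0.0856 F 0.0 ft [-1.2 -0.1  0.3] pos [ 0.4456 -0.016   0.2192]
can [0.554 0.009 0.126] 0.82
jar [ 0.444 -0.017  0.118] 0.64
carton [ 0.496 -0.012  0.124] 0.87
carton [0.279 0.245 0.107] 0.86
carton [ 0.332 -0.132  0.096] 0.85
```

View pics/cmp.png

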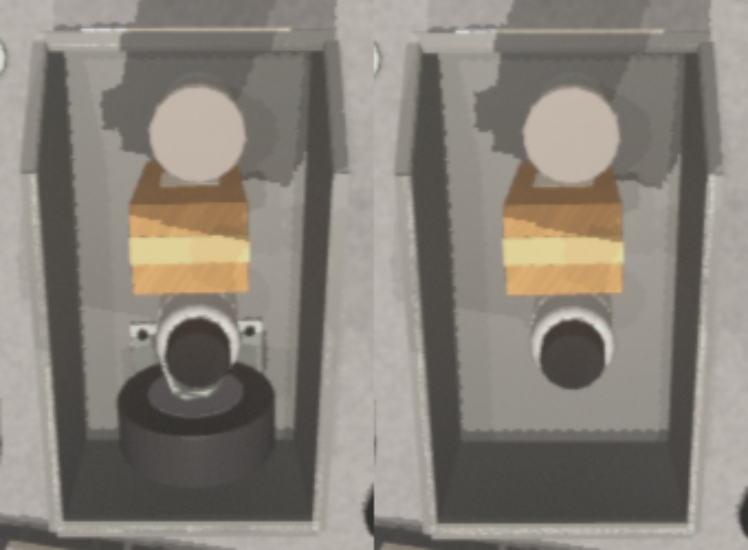

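The before and after views match to about 1 px for the jar, carton and can, and all three are upright. Handing in.

```bash
python3 -c "
from h import *
print(env.finish_job(), observe()['t'])"
```

```text
the job is handed in; nothing more can be done
the job is handed in; nothing more can be done
```

The job is handed in, and no verdict came back: the caster stands wheel-up within about 2 mm of the middle of the empty tray compartment, and the can, carton and jar are back upright on their spots in the bin.

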